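Seat a steel hub on the sprung gauge

TASK

Pull the parts drawer all the way out to its stop and leave it open, then take out the hub with the square neck; the flat spacer ring stays in the drawer. Set the hub, neck up, on the gauge's sprung plunger and press it down until it sits flat and firm on the stop ring around the plunger, and finish while still holding it pressed down there with the gripper. Leave the other things on the bench where they are.

Things in the scene. Friction and masses are not known exactly. Their poses are not given: they have to be found in the camera images.
- cabinet: Low blue parts cabinet fixed to the bench, 220 deep, 260 wide, 95 high. Origin: middle of the lower edge of its front. Its own -x axis points out of the front (the way the drawer pulls), y along the front, z up.
- drawer (a joint): Opening of the cabinet's single drawer (m): 0 shut, 0.16 at its stop; it may start a little open. Sliding friction about 2 N; it stays where it is left. Its grey front is 10 mm thick, its top 89 mm above the bench; side and back walls only 20 mm above the drawer floor; inside 232 wide, about 185 long.
- drawer_handle (a point): Middle of the drawer's bar handle: a round steel bar 10 mm thick and 100 long, level, along the cabinet's y, 68 mm above the bench, 45 mm clear in front of the drawer's front (bar centre to face). It moves with the drawer.
- drawer_floor (a point): Point on the top of the drawer floor, 15 mm above the bench, midway across, 90 mm behind the inner side of the drawer's front; moves with the drawer.
- hub: Plain steel hub, neck up, in the drawer: round flange 60 diameter and 18 high with a square neck, 34 x 34, above it, 56 high in all; a bore of 26 diameter, 18 deep, from below. Mass 0.4 to 0.57 kg. Origin: centre of its underside, z along the bore towards the neck, x and y square to the neck's flat sides. Grip it by two flat sides of the neck, well held, so that it does not swing.
- spacer: Flat steel spacer ring lying beside the hub in the drawer (left or right varies): 60 diameter, 18 high, bore 26, no neck. Origin: centre of its underside. Stays in the drawer.
- gauge: Seating gauge fixed to the bench: grey plate 130 x 130 x 15 high with a dark steel stop ring and a steel plunger in its middle, a small aluminium block at one side. Origin: centre of its underside, on the plunger's axis.
- stop_ring: The gauge's fixed stop: dark steel ring round the plunger, 84 outside and 46 inside diameter, 30 high. Origin: centre of its underside; its flat top, where the hub's flange must land, is 30 mm above the origin, 45 mm above the bench.
- plunger_seat (a point): Centre of the sprung plunger's round seat (38 diameter), on which the hub's underside rests; 57 mm above the bench when free, 12 mm above the stop ring. A pilot 20 diameter, tapered to 12 at its tip, stands 13 mm above the seat and enters the hub's bore.
- plunger (a joint): How far the plunger is pressed down (m): 0 free, 0.012 when the hub meets the stop ring. The spring pushes up with 7 N at 0 and 12 N at 0.012, more than the hub's weight, so the hub rises again when not held down.
- wrench: Bystander: steel wrench lying on top of the cabinet. Origin: under its middle.
- brush: Bystander: hand brush lying on the bench. Origin: under its middle.
- oil_can: Bystander: grey plastic oil bottle, 60 diameter, 150 high. Origin: centre of its underside.
- paste_tin: Bystander: low steel tin, 70 diameter, 50 high. Origin: centre of its underside.
- driver: Bystander: screwdriver lying on the bench. Origin: under its middle.
- stock_tray: Fixed dark steel tray, 140 x 220 x 30 high, behind the gauge, holding two larger round-necked couplings (80 diameter, 50 high) that are not part of the job. Origin: centre of its underside.
- coupling0: Bystander: steel coupling standing in the stock tray, 80 diameter, 50 high. Origin: centre of its underside.
- coupling1: Bystander: steel coupling standing in the stock tray, 80 diameter, 50 high. Origin: centre of its underside.

How it is judged:
By the outcome, as a careful person would: the job done as asked, in the order asked, and still so for the second after the job is handed in, while the arm keeps its last pose, push and grip.
It also fails if it takes over 61 s, if anything falls off the work surface, if the arm or the gripper's body presses on something with over 40 N, if the wrist force passes 120 N, or if a joint passes its speed limit or range.

ROBOT

A 7-joint arm with a two-finger parallel gripper is mounted at the origin on the work surface. World frame = base frame: x ahead of the robot, y to its left, z up, the work surface at z = 0. Lengths are in m, angles in rad, forces in N, time in s.
With the tool pointing down it reaches from about 0.4 to 0.875 m from the base axis. Payload 19.3 kg.
Tool frame: the origin (TCP) lies on the centre line of the jaws, within the pads' length; the fingertips stand 14 mm ahead of it and the grasp point (between the pads) lies 5 mm behind it; x points along the fingers, y is the direction in which the jaws open and shut, and the axes are right-handed (so a half turn about x gives the same grasp; the last joint's range is limited). The gripper opens to 85 mm and grips with 20 to 120 N. Pads are 22 mm wide; open, the fingers measure 114 mm over their backs; the gripper's body (76 mm by 85 mm) begins 54 mm behind the grasp point. The pads swing forward as they close: fully open they stand 13 mm farther back than shut.
Start: joints at [1.133, 0.521, -0.036, 1.599, 0.021, 1.021, -0.113], TCP at [0.225, -0.583, 0.245] pointing down, gripper open.
Joint ranges: [-2.91, 2.91], [-0.3, 2.13], [-1.5, 1.42], [0.17, 2.43], [-1.26, 4.41], [0.16, 1.93], [-2.52, 2.52]. Speed limits (rad/s): [1.89, 1.89, 2.39, 2.39, 3.01, 3.01, 3.01].

INTERFACE

Orientations are given as [roll, pitch, yaw] about the fixed x, y, z axes, in that order (R = Rz(yaw) Ry(pitch) Rx(roll)).
In Python, from workcell import monitor, optics, bot gives the robot as it stands.
- The arm moves only by the tool arm_command, never from a script. Its arguments are lists of equal length, an entry for each row: "delta_pos": the shift along the tool's x, y, z as a fraction of full scale, a list of three; "rotation": the turn, a rotation vector about the tool's x, y, z as a fraction of full scale, a list of three. In form: {"delta_pos": [[dx, dy, dz], ...], "rotation": [[wx, wy, wz], ...]}. A call has 1 to 10 rows; each row shifts and turns the pose as measured when the row begins, along the tool's axes as they then stand; what a row does not reach is not made up. Full scale, the value 1, is 30 mm for a shift and 6 degrees for a turn. A row lasts 1/10 s, in which the tool goes at most 50 mm and 8.59 degrees, less where a joint would pass 70% of its speed; a pose out of reach is approached as far as the arm can. A call with a number of a shift or a turn outside -1 to 1 is refused whole. A call with a gripper value outside its range is refused whole. "gripper" is the closure, from -1 (fully open) to 1 (shut), so that 0 is half open, set as the call begins (left out, the last holds). The fingers move at their own pace and stop on an object; "grip_force" is the grip in N (left out, the last holds). Time passes only in rows, so rows that do not move let the fingers close. It gives the time, the measured TCP pose, the force and the opening at its end, in the units of the state.
- monitor.observe(): the state, without advancing time (a new reading comes with each control period).
- optics.grab_frame(name): name is "scene" or "top" or "wrist"; returns the picture (420x560x3 uint8, red, green, blue); there is no depth.
- optics.camera_params(name): a dict with "fx", "fy", "cx", "cy" (pixels), "origin" and "rotation" of the camera in the world. Camera axes: x right, y down, z forward; pixel columns grow to the right and rows downward; lengths in m; the calibration is good to about 2 mm. A picture is of the moment at which its call begins: read the wrist's pose just before it. camera_params takes no time and is no camera call; for the wrist camera it gives the pose at the moment of the call.
- bot.job_done(): hands the job in, once; it reports no verdict.
The state is a dict: "clock": time; "qpos": joint angles; "qd": joint speeds; "joint_efforts": joint torques, N m; "position": TCP position; "tool_rot": TCP orientation; "force": force on the tool from outside, world axes, zero at the start; "moment": the same for the moment, N m; "grip_width": finger opening in m.
Only numpy, scipy, OpenCV 4.12 (cv2) and the standard library are available. Lean on these libraries where they do the work, as an engineer would, in place of code of your own. Each camera call takes 0.05 s, during which the arm holds its last target. There are 200 camera calls.

## Working session

There is one attempt and no reset: what is moved stays moved. The work goes in short steps, Python scripts to look and compute and a tool call to move; the robot and the scene stay as the last step left them, time stands still between calls to the robot, and variables do not carry over. Pictures are saved under pics/ and viewed, about 8 in all and at most 12, crops included, and the job is handed in when it is done.

Besides the shell and the picture viewer there is one more tool, called after ">>>" as name(argument=value, ...) on one line, values as JSON. arm_command: Moves the arm, as the interface text tells. Its arguments: {"type":"object","properties":{"delta_pos":{"type":"array","items":{"type":"array","items":{"type":"number"}}},"rotation":{"type":"array","items":{"type":"array","items":{"type":"number"}}},"gripper":{"type":"number"},"grip_force":{"type":"number"}},"required":["delta_pos","rotation"]}

```bash
mkdir -p pics; ls; python3 - <<'E'
from workcell import monitor, optics, bot
import cv2,numpy as np
s=monitor.observe(); print({k:np.round(v,3).tolist() for k,v in s.items()})
for n in("scene","top"):
    f=optics.grab_frame(n); cv2.imwrite(f'pics/{n}0.png',f[:,:,::-1])
    c=optics.camera_params(n); print(n,{k:np.round(v,4).tolist() for k,v in c.items()})
E
```

```text
pics
{'clock': 0.0, 'qpos': [1.133, 0.522, -0.036, 1.6, 0.021, 1.021, -0.113], 'qd': [0.001, 0.0, -0.0, 0.0, -0.0, 0.001, -0.001], 'joint_efforts': [-0.0, -92.713, 1.98, -36.993, 0.018, 0.009, -0.0], 'position': [0.225, -0.583, 0.245], 'tool_rot': [-1.517, 1.57, 1.992], 'force': [0.332, -0.079, 0.547], 'moment': [0.018, -0.029, 0.032], 'grip_width': 0.085}
scene {'fx': 494.0578, 'fy': 494.0578, 'cx': 283.3216, 'cy': 214.4475, 'origin': [1.2319, -1.076, 1.1575], 'rotation': [-2.2996, -0.0025, 0.5555]}
top {'fx': 453.2992, 'fy': 453.2992, 'cx': 274.704, 'cy': 209.415, 'origin': [0.5113, -0.041, 1.3376], 'rotation': [-3.089, -0.0089, -1.5969]}
```

View pics/top0.png

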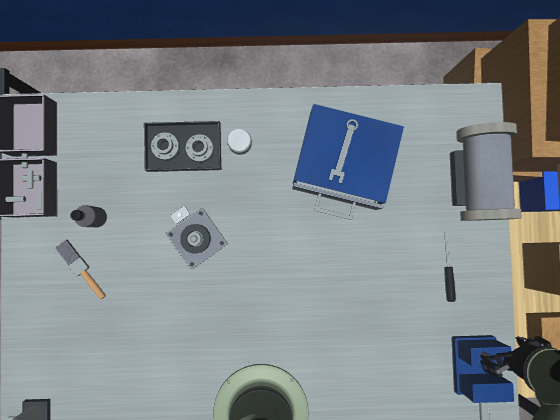

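View pics/scene0.png

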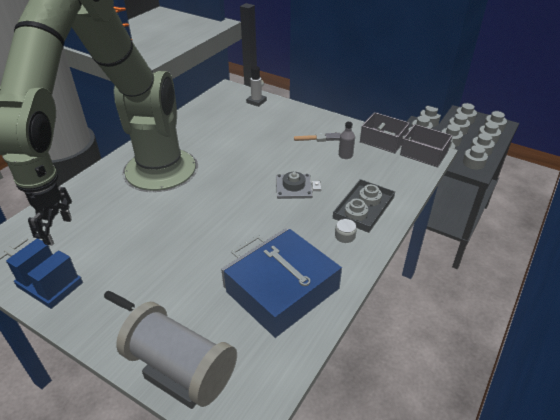

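The top view shows the cabinet at about (348,155), its handle bar around (315,209)–(352,218), the gauge's plunger at about (194,239), and the gripper clear at the right. The scene view confirms the cabinet is shut or nearly so, with the wrench on top of it.

```bash
cat > h.py <<'E'
import numpy as np, cv2
from workcell import monitor, optics, bot
from scipy.spatial.transform import Rotation as R
def rot(r): return R.from_euler('xyz',r).as_matrix()
def ray(c,u,v):
    r=np.array(c['rotation']); M=r if r.shape==(3,3) else rot(r)
    return np.array(c['origin']),M@np.array([(u-c['cx'])/c['fx'],(v-c['cy'])/c['fy'],1])
def cast(c,u,v,z):
    o,d=ray(c,u,v); return o+d*(z-o[2])/d[2]
def proj(c,p):
    r=np.array(c['rotation']); M=r if r.shape==(3,3) else rot(r)
    q=M.T@(np.array(p)-c['origin']); return c['fx']*q[0]/q[2]+c['cx'],c['fy']*q[1]/q[2]+c['cy']
def to_tool(s,dp): return rot(s['tool_rot']).T@np.array(dp)
E
python3 - <<'E'
from h import *
f=cv2.imread('pics/top0.png'); c=optics.camera_params('top')
print(rot(c['rotation']).round(3).tolist())
hsv=cv2.cvtColor(f,cv2.COLOR_BGR2HSV)
m=((hsv[...,0]>100)&(hsv[...,0]<125)&(hsv[...,1]>150)&(hsv[...,2]>60)).astype(np.uint8)
m[:95]=0;m[230:]=0;m[:,:280]=0;m[:,420:]=0
cs=max(cv2.findContours(m,0,2)[0],key=cv2.contourArea)
b=cv2.boxPoints(cv2.minAreaRect(cs)); 
for p in b: print('cab',p.round(1),cast(c,*p,.095).round(4))
a=cv2.resize(f[180:228,285:395],None,fx=7,fy=7,interpolation=cv2.INTER_CUBIC)
g=cv2.resize(f[200:275,155:240],None,fx=3.3,fy=3.3,interpolation=cv2.INTER_CUBIC)
o=np.zeros((a.shape[0]+g.shape[0],a.shape[1],3),np.uint8);o[:a.shape[0]]=a;o[a.shape[0]:,:g.shape[1]]=g
cv2.imwrite('pics/crop1.png',o);print(o.shape)
E
```

```text
[[-0.026, -0.998, 0.052], [-1.0, 0.026, -0.01], [0.009, -0.053, -0.999]]
cab [294.1 179.5] [ 0.6574 -0.1094  0.095 ]
cab [313.1 103.5] [ 0.8684 -0.1683  0.095 ]
cab [403.7 126.2] [ 0.7987 -0.4182  0.095 ]
cab [384.7 202.2] [ 0.5885 -0.3571  0.095 ]
(584, 770, 3)
```

View pics/crop1.png

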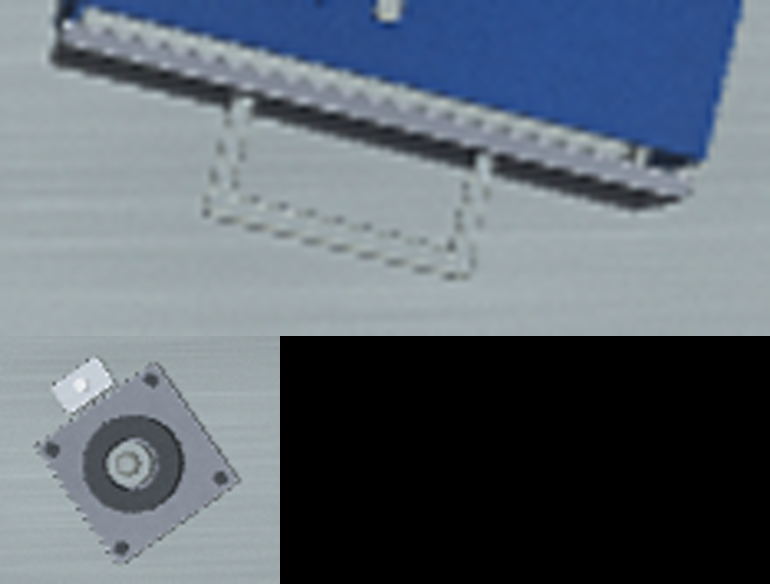

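```bash
python3 - <<'E'
from h import *
c=optics.camera_params('top')
A=cast(c,315.3,209.4,.068);B=cast(c,351.4,218.3,.068)
d=A-B;print('handle',A.round(4),B.round(4),((A+B)/2).round(4),np.linalg.norm(d),'yaw',np.degrees(np.arctan2(-d[0],d[1])))
print('ring',cast(c,195.6,238.8,.045).round(4),'plate',cast(c,197,238.4,.015).round(4))
print('seat/pilot',cast(c,155+127/3.3,200+128/3.3,.070).round(4))
P=[cast(c,155+x/3.3,200+(y-336)/3.3,.015) for x,y in((155,363),(240,480),(122,563),(37,445))]
for i in range(4):
  e=P[(i+1)%4]-P[i];print(np.linalg.norm(e).round(4),np.degrees(np.arctan2(e[1],e[0])).round(1))
s=monitor.observe();print(rot(s['tool_rot']).round(3).tolist())
E
```

```text
handle [ 0.5749 -0.168   0.068 ] [ 0.5473 -0.2686  0.068 ] [ 0.5611 -0.2183  0.068 ] 0.1042978609144649 yaw -15.341436651970035
ring [0.5011 0.1726 0.045 ] plate [0.502  0.1735 0.015 ]
seat/pilot [0.5015 0.1743 0.07  ]
0.128 -145.3
0.1261 123.7
0.1282 34.7
0.1261 -56.4
[[-0.0, 0.36, -0.933], [0.001, -0.933, -0.36], [-1.0, -0.001, 0.0]]
```

```bash
cat >> h.py <<'E'
import json
def down(yaw_deg):  # tool x down, tool y at yaw_deg in plan
    a=np.radians(yaw_deg); x=np.array([0,0,-1.]);y=np.array([np.cos(a),np.sin(a),0]);return np.c_[x,y,np.cross(x,y)]
def plan(p,Rt,n=None):
    s=monitor.observe();p0=np.array(s['position']);R0=rot(s['tool_rot']);w=R.from_matrix(R0.T@Rt).as_rotvec()
    d=R0.T@(np.array(p)-p0)
    n=n or int(np.ceil(max(np.linalg.norm(d)/.030,np.degrees(np.linalg.norm(w))/6,1)))
    D=[];W=[]
    for k in range(n):
        Rk=R.from_rotvec(w*k/n).as_matrix()
        D.append((Rk.T@d/n/.03).round(2).tolist());W.append((w/n/np.radians(6)).round(2).tolist())
    print('t',round(s['clock'],2),'pos',p0.round(4),'y',np.degrees(np.arctan2(R0[1,1],R0[0,1])).round(1),'tilt',np.degrees(np.arccos(-R0[2,0])).round(2),'F',np.round(s['force'],1),'w',round(s['grip_width'],4))
    for i in range(0,n,10): print(json.dumps(D[i:i+10]),json.dumps(W[i:i+10]))
E
python3 -c "
from h import *
plan([.561,-.218,.2],down(-15.4))"
```

```text
t 0.1 pos [ 0.2246 -0.583   0.2448] y -68.9 tilt 0.05 F [ 0.7  0.1 -0.2] w 0.0855
[[0.09, -0.43, -0.87], [0.09, -0.38, -0.9], [0.09, -0.33, -0.91], [0.09, -0.28, -0.93], [0.09, -0.23, -0.95], [0.09, -0.18, -0.96], [0.09, -0.12, -0.97], [0.09, -0.07, -0.97], [0.09, -0.02, -0.97], [0.09, 0.04, -0.97]] [[-0.52, -0.0, 0.0], [-0.52, -0.0, 0.0], [-0.52, -0.0, 0.0], [-0.52, -0.0, 0.0], [-0.52, -0.0, 0.0], [-0.52, -0.0, 0.0], [-0.52, -0.0, 0.0], [-0.52, -0.0, 0.0], [-0.52, -0.0, 0.0], [-0.52, -0.0, 0.0]]
[[0.09, 0.09, -0.97], [0.09, 0.14, -0.96], [0.09, 0.19, -0.95], [0.09, 0.25, -0.94], [0.09, 0.3, -0.93], [0.09, 0.35, -0.91], [0.09, 0.4, -0.89]] [[-0.52, -0.0, 0.0], [-0.52, -0.0, 0.0], [-0.52, -0.0, 0.0], [-0.52, -0.0, 0.0], [-0.52, -0.0, 0.0], [-0.52, -0.0, 0.0], [-0.52, -0.0, 0.0]]
```

>>> arm_command(delta_pos=[[0.09,-0.43,-0.87],[0.09,-0.38,-0.9],[0.09,-0.33,-0.91],[0.09,-0.28,-0.93],[0.09,-0.23,-0.95],[0.09,-0.18,-0.96],[0.09,-0.12,-0.97],[0.09,-0.07,-0.97],[0.09,-0.02,-0.97],[0.09,0.04,-0.97]], rotation=[[-0.52,0,0],[-0.52,0,0],[-0.52,0,0],[-0.52,0,0],[-0.52,0,0],[-0.52,0,0],[-0.52,0,0],[-0.52,0,0],[-0.52,0,0],[-0.52,0,0]], gripper=0.3, grip_force=60)

```text
clock: 1.1
position: [0.4243, -0.3615, 0.214]
tool_rot: [-1.469, 1.565, 2.599]
force: [-0.6, -0.3, -0.6]
grip_width: 0.0297
```

```bash
python3 -c "
from h import *
plan([.561,-.218,.17],down(-15.4))"
```

```text
t 1.1 pos [ 0.4243 -0.3615  0.214 ] y -36.9 tilt 0.33 F [-0.6 -0.3 -0.6] w 0.0297
[[0.21, 0.11, -0.94], [0.21, 0.16, -0.93], [0.21, 0.21, -0.92], [0.21, 0.26, -0.91], [0.21, 0.31, -0.89], [0.21, 0.35, -0.87], [0.21, 0.4, -0.85]] [[-0.51, -0.0, 0.01], [-0.51, -0.0, 0.01], [-0.51, -0.0, 0.01], [-0.51, -0.0, 0.01], [-0.51, -0.0, 0.01], [-0.51, -0.0, 0.01], [-0.51, -0.0, 0.01]]
```

>>> arm_command(delta_pos=[[0.21,0.11,-0.94],[0.21,0.16,-0.93],[0.21,0.21,-0.92],[0.21,0.26,-0.91],[0.21,0.31,-0.89],[0.21,0.35,-0.87],[0.21,0.4,-0.85],[0,0,0]], rotation=[[-0.51,0,0.01],[-0.51,0,0.01],[-0.51,0,0.01],[-0.51,0,0.01],[-0.51,0,0.01],[-0.51,0,0.01],[-0.51,0,0.01],[0,0,0]])

```text
clock: 1.9
position: [0.566, -0.2064, 0.1659]
tool_rot: [-2.744, 1.568, 1.719]
force: [-0.3, -0.9, 0.8]
grip_width: 0.0301
```

```bash
python3 -c "
from h import *
plan([.561,-.218,.064],down(-15.4))
f=optics.grab_frame('wrist');cv2.imwrite('pics/w1.png',f[:,:,::-1])
c=optics.camera_params('wrist');print(c['origin'],proj(c,[.5749,-.168,.068]),proj(c,[.5473,-.2686,.068]))"
```

```text
t 1.9 pos [ 0.566  -0.2064  0.1659] y -14.3 tilt 0.17 F [-0.3 -0.9  0.8] w 0.0301
[[0.85, -0.02, 0.11], [0.85, -0.02, 0.11], [0.85, -0.02, 0.1], [0.85, -0.02, 0.1]] [[0.05, -0.01, 0.0], [0.05, -0.01, 0.0], [0.05, -0.01, 0.0], [0.05, -0.01, 0.0]]
[ 0.58389135 -0.13387049  0.295796  ] (np.float64(277.6089548143299), np.float64(162.61673746712327)) (np.float64(275.47871796987295), np.float64(290.0513916595778))
```

View pics/w1.png

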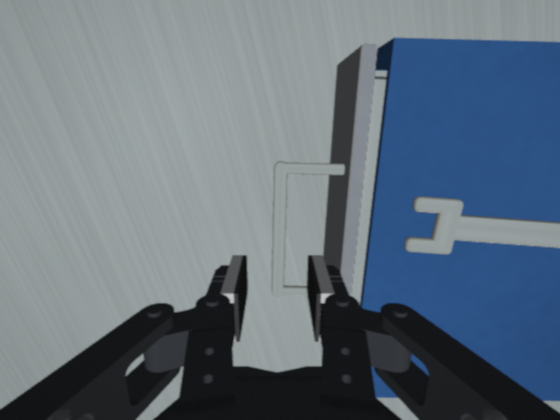

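The wrist view shows the bar from (281,165) to (279,293). That is within 4 px of the prediction, and the bar lies between the jaws, so I descend.

>>> arm_command(delta_pos=[[0.85,0,0.11],[0.85,0,0.11],[0.85,0,0.1],[0.85,0,0.1],[0,0,0]], rotation=[[0.05,-0.01,0],[0.05,-0.01,0],[0.05,-0.01,0],[0.05,-0.01,0],[0,0,0]])

```text
clock: 2.45
position: [0.5589, -0.2258, 0.0619]
tool_rot: [-0.15, 1.565, -2.002]
force: [-1.3, 0.2, 0.8]
grip_width: 0.0299
```

>>> arm_command(delta_pos=[[0,0,0],[0,0,0],[0,0,0],[0,0,0]], rotation=[[0,0,0],[0,0,0],[0,0,0],[0,0,0]], gripper=1)

```text
clock: 2.85
position: [0.5575, -0.2263, 0.0631]
tool_rot: [-0.445, 1.565, -2.299]
force: [2.1, 0.6, -21.2]
grip_width: 0.0077
```

```bash
python3 -c "
from h import *
s=monitor.observe();p=np.array(s['position'])+.14*np.array([-.964,.267,0]);p[2]=s['position'][2]
plan(p,rot(s['tool_rot']),9)"
```

```text
t 2.85 pos [ 0.5575 -0.2263  0.0631] y -16.2 tilt 0.36 F [  2.1   0.6 -21.2] w 0.0077
[[0.0, -0.52, 0.01], [0.0, -0.52, 0.01], [0.0, -0.52, 0.01], [0.0, -0.52, 0.01], [0.0, -0.52, 0.01], [0.0, -0.52, 0.01], [0.0, -0.52, 0.01], [0.0, -0.52, 0.01], [0.0, -0.52, 0.01]] [[0.0, 0.0, 0.0], [0.0, 0.0, 0.0], [0.0, 0.0, 0.0], [0.0, 0.0, 0.0], [0.0, 0.0, 0.0], [0.0, 0.0, 0.0], [0.0, 0.0, 0.0], [0.0, 0.0, 0.0], [0.0, 0.0, 0.0]]
```

>>> arm_command(delta_pos=[[0,0,0],[-0.25,0,0],[0,0,0]], rotation=[[0,0,0],[0,0,0],[0,0,0]], gripper=0.5)

```text
clock: 3.15
position: [0.5592, -0.2269, 0.0739]
tool_rot: [0.22, 1.564, -1.634]
force: [-0.1, -0.8, -0.8]
grip_width: 0.0212
```

>>> arm_command(delta_pos=[[0,0,0],[0,0,0],[0,0,0],[0,0,0]], rotation=[[0,0,0],[0,0,0],[0,0,0],[0,0,0]], gripper=1)

```text
clock: 3.55
position: [0.5594, -0.227, 0.0747]
tool_rot: [0.365, 1.564, -1.489]
force: [-0.4, -0.0, -2.3]
grip_width: 0.0074
```

>>> arm_command(delta_pos=[[0,-0.3,0],[0,-0.55,0.01],[0,-0.55,0.01],[0,-0.55,0.01],[0,-0.55,0.01],[0,-0.55,0.01],[0,-0.55,0.01],[0,-0.55,0.01],[0,-0.5,0.01]], rotation=[[0,0,0],[0,0,0],[0,0,0],[0,0,0],[0,0,0],[0,0,0],[0,0,0],[0,0,0],[0,0,0]])

```text
clock: 4.45
position: [0.4242, -0.1893, 0.0747]
tool_rot: [1.221, 1.557, -0.631]
force: [3.6, 0.1, -7.7]
grip_width: 0.0072
```

```bash
python3 -c "
from h import *
s=monitor.observe();print(s['qpos']);plan(s['position'],down(-15.4))"
```

```text
[ 0.49240274  0.56283803 -0.26326476  2.14119189  0.3283572   0.46179706
 -0.30788073]
t 4.45 pos [ 0.4242 -0.1893  0.0747] y -16.2 tilt 0.79 F [ 3.6  0.1 -7.7] w 0.0072
[[0.0, 0.0, 0.0]] [[-0.13, 0.05, -0.12]]
```

Moved 0.14 m; now I ease onto the stop.

>>> arm_command(delta_pos=[[0,-0.3,0],[0,-0.25,0],[0,-0.25,0],[0,-0.25,0]], rotation=[[0,0,0],[0,0,0],[0,0,0],[0,0,0]])

```text
clock: 4.85
position: [0.4134, -0.1848, 0.0777]
tool_rot: [1.591, 1.515, -0.261]
force: [33.0, -21.9, -24.9]
grip_width: 0.0069
```

>>> arm_command(delta_pos=[[0,0,0]], rotation=[[0,0,0]])

```text
clock: 4.95
position: [0.4144, -0.1852, 0.0779]
tool_rot: [1.592, 1.512, -0.26]
force: [-3.5, -0.2, -16.5]
grip_width: 0.0072
```

>>> arm_command(delta_pos=[[0,0,0],[0,0,0]], rotation=[[0,0,0],[0,0,0]], gripper=0.4)

```text
clock: 5.15
position: [0.4147, -0.1854, 0.0781]
tool_rot: [1.589, 1.512, -0.263]
force: [-0.2, -0.4, -0.5]
grip_width: 0.0257
```

```bash
python3 -c "
from h import *
s=monitor.observe();p=s['position'];plan([p[0],p[1],.26],down(-15.4))"
```

```text
t 5.15 pos [ 0.4147 -0.1854  0.0781] y -16.1 tilt 3.38 F [-0.2 -0.4 -0.5] w 0.0257
[[-0.86, 0.05, -0.0], [-0.87, 0.04, -0.0], [-0.87, 0.04, -0.0], [-0.87, 0.03, -0.0], [-0.87, 0.02, -0.0], [-0.87, 0.01, -0.0], [-0.87, 0.01, -0.0]] [[-0.02, -0.0, -0.08], [-0.02, -0.0, -0.08], [-0.02, -0.0, -0.08], [-0.02, -0.0, -0.08], [-0.02, -0.0, -0.08], [-0.02, -0.0, -0.08], [-0.02, -0.0, -0.08]]
```

>>> arm_command(delta_pos=[[-0.86,0.05,0],[-0.87,0.04,0],[-0.87,0.04,0],[-0.87,0.03,0],[-0.87,0.02,0],[-0.87,0.01,0],[-0.87,0.01,0]], rotation=[[-0.02,0,-0.08],[-0.02,0,-0.08],[-0.02,0,-0.08],[-0.02,0,-0.08],[-0.02,0,-0.08],[-0.02,0,-0.08],[-0.02,0,-0.08]])

```text
clock: 5.85
position: [0.4113, -0.1833, 0.2655]
tool_rot: [-1.754, 1.559, 2.694]
force: [-0.3, 0.0, -0.3]
grip_width: 0.0256
```

```bash
python3 -c "
from h import *
s=monitor.observe();plan(s['position'],down(-15.4))
c=optics.camera_params('wrist');f=optics.grab_frame('wrist')
np.save('c2.npy',c,allow_pickle=True)
cv2.imwrite('pics/w2.png',f[:,:,::-1]);print(c)
f=optics.grab_frame('top');cv2.imwrite('pics/top1.png',f[:,:,::-1])
"
```

```text
t 5.85 pos [ 0.4113 -0.1833  0.2655] y -15.1 tilt 0.67 F [-0.3  0.  -0.3] w 0.0256
[[0.0, 0.0, 0.0]] [[0.04, -0.02, 0.11]]
{'fx': 316.76530955585383, 'fy': 316.76530955585383, 'cx': 276.9008875228858, 'cy': 210.4448947122671, 'origin': array([ 0.43246452, -0.10945094,  0.39512169]), 'rotation': array([ 2.83860939,  0.01308849, -0.26407048])}
```

View pics/w2.png

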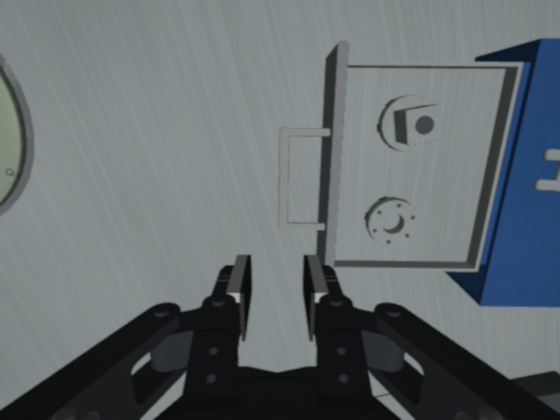

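```bash
python3 -c "
from h import *
f=cv2.imread('pics/w2.png')[80:165,360:460]
g=cv2.cvtColor(cv2.resize(f,None,fx=7,fy=7,interpolation=cv2.INTER_CUBIC),cv2.COLOR_BGR2GRAY)
g=cv2.createCLAHE(4,(4,4)).apply(g)
cv2.imwrite('pics/crop2.png',g)"
```

```text
(no output)
```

View pics/crop2.png

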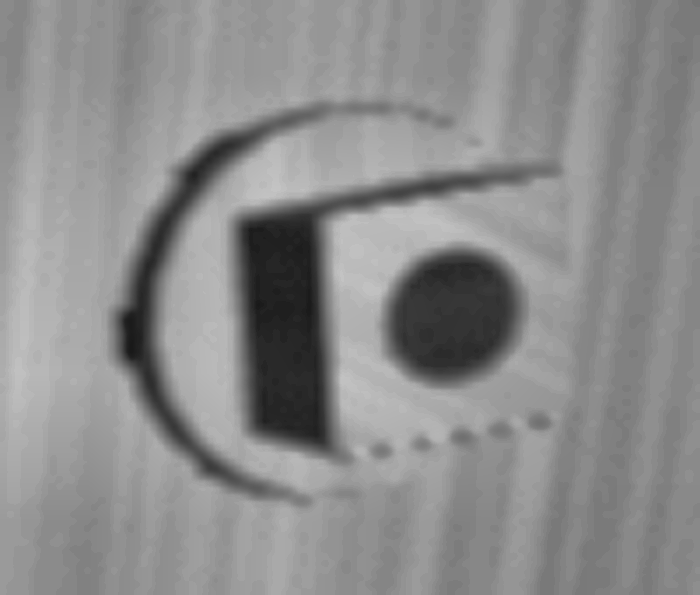

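```bash
python3 -c "
from h import *
c=np.load('c2.npy',allow_pickle=True).item()
q=lambda x,y,z=.071:cast(c,360+x/7,80+y/7,z)
print('hub',q(452,315),q(449,313),'flange left',q(145,300,.033))
for a,b in(((322,213),(560,168)),((340,455),(550,420)),((322,213),(337,455)),((240,213),(255,435))):
  z=.033 if a[0]==240 else .071
  d=q(*b,z)-q(*a,z);print(np.linalg.norm(d),np.degrees(np.arctan2(d[1],d[0])))
print('handle',cast(c,284,129,.068),cast(c,284,228,.068))
print('spacer',cast(c,391,221,.033))
print('floor edges',cast(c,525,62,.035),cast(c,480,268,.035))
"
```

```text
hub [ 0.56518058 -0.15853214  0.071     ] [ 0.56481089 -0.15815138  0.071     ] flange left [ 0.53480619 -0.14953731  0.033     ]
0.03244267953338032 -4.63623547784938
0.029532797743489103 -5.5033426724051395
0.03358982557380096 -94.61172370823624
0.034321341741002515 -94.89275186057876
handle [ 0.43080876 -0.12640582  0.068     ] [ 0.4039057  -0.22861199  0.068     ]
spacer [ 0.52768274 -0.26568919  0.033     ]
floor edges [ 0.68714272 -0.12801251  0.035     ] [ 0.62445378 -0.35507941  0.035     ]
```

```bash
python3 -c "
from h import *
plan([.565,-.158,.17],down(-5))"
```

```text
t 5.95 pos [ 0.4129 -0.1838  0.2671] y -15.2 tilt 0.39 F [ 1.5 -0.8 -1. ] w 0.0253
[[0.46, 0.67, -0.31], [0.46, 0.68, -0.29], [0.46, 0.68, -0.27], [0.46, 0.69, -0.26], [0.46, 0.7, -0.24], [0.46, 0.7, -0.22], [0.46, 0.71, -0.2]] [[-0.24, -0.0, 0.01], [-0.24, -0.0, 0.01], [-0.24, -0.0, 0.01], [-0.24, -0.0, 0.01], [-0.24, -0.0, 0.01], [-0.24, -0.0, 0.01], [-0.24, -0.0, 0.01]]
```

>>> arm_command(delta_pos=[[0.46,0.67,-0.31],[0.46,0.68,-0.29],[0.46,0.68,-0.27],[0.46,0.69,-0.26],[0.46,0.7,-0.24],[0.46,0.7,-0.22],[0.46,0.71,-0.2],[0,0,0],[0,0,0]], rotation=[[-0.24,0,0.01],[-0.24,0,0.01],[-0.24,0,0.01],[-0.24,0,0.01],[-0.24,0,0.01],[-0.24,0,0.01],[-0.24,0,0.01],[0,0,0],[0,0,0]], gripper=-0.45)

```text
clock: 6.85
position: [0.5673, -0.156, 0.163]
tool_rot: [-1.829, 1.567, 2.8]
force: [0.6, -0.3, 0.2]
grip_width: 0.0619
```

```bash
python3 -c "
from h import *
plan([.565,-.158,.057],down(-5),5)
c=optics.camera_params('wrist');f=optics.grab_frame('wrist')
np.save('c3.npy',c,allow_pickle=True)
cv2.imwrite('pics/w3.png',f[:,:,::-1]);print(proj(c,[.565,-.158,.071]))
"
```

```text
t 6.85 pos [ 0.5673 -0.156   0.163 ] y -4.7 tilt 0.21 F [ 0.6 -0.3  0.2] w 0.0619
[[0.71, -0.01, 0.02], [0.71, -0.01, 0.02], [0.71, -0.01, 0.02], [0.71, -0.01, 0.02], [0.71, -0.01, 0.02]] [[0.01, -0.0, 0.01], [0.01, -0.0, 0.01], [0.01, -0.0, 0.01], [0.01, -0.0, 0.01], [0.01, -0.0, 0.01]]
(np.float64(275.2538939745339), np.float64(222.99796885342508))
```

View pics/w3.png

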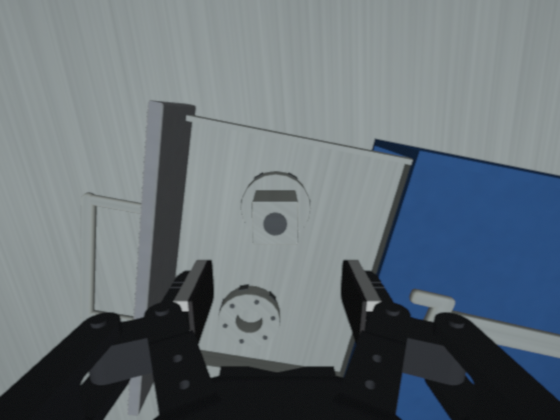

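The hub's top centre is at (275,223), right on the prediction, and the neck sides are square to the jaws. The spacer at (249,318) is clear. I descend.

>>> arm_command(delta_pos=[[0.71,-0.01,0.02],[0.71,-0.01,0.02],[0.71,-0.01,0.02],[0.71,-0.01,0.02],[0.6,-0.01,0.02],[0,0,0]], rotation=[[0.01,0,0.01],[0.01,0,0.01],[0.01,0,0.01],[0.01,0,0.01],[0.01,0,0.01],[0,0,0]])

```text
clock: 7.5
position: [0.5629, -0.1614, 0.0607]
tool_rot: [1.308, 1.565, -0.356]
force: [-0.2, 0.0, 0.3]
grip_width: 0.0619
```

```bash
python3 -c "
from h import *
plan([.565,-.158,.057],down(-5))"
```

```text
t 7.5 pos [ 0.5629 -0.1614  0.0607] y -5.3 tilt 0.35 F [-0.2  0.   0.3] w 0.0619
[[0.12, 0.06, -0.12]] [[-0.06, 0.02, -0.06]]
```

>>> arm_command(delta_pos=[[0.12,0.06,-0.12],[0,0,0]], rotation=[[-0.06,0.02,-0.06],[0,0,0]])

```text
clock: 7.7
position: [0.5652, -0.1581, 0.0588]
tool_rot: [2.152, 1.57, 0.494]
force: [0.6, -0.5, -0.0]
grip_width: 0.0618
```

>>> arm_command(delta_pos=[[0,0,0],[0,0,0],[0,0,0],[0,0,0],[0,0,0]], rotation=[[0,0,0],[0,0,0],[0,0,0],[0,0,0],[0,0,0]], gripper=1, grip_force=100)

```text
clock: 8.2
position: [0.566, -0.1584, 0.0613]
tool_rot: [1.459, 1.568, -0.199]
force: [-1.2, 0.9, -4.2]
grip_width: 0.0323
```

```bash
python3 -c "
from h import *
s=monitor.observe();p=s['position'];plan([p[0],p[1],.2],down(-5),6)"
```

```text
t 8.2 pos [ 0.566  -0.1584  0.0613] y -5.0 tilt 0.18 F [-1.2  0.9 -4.2] w 0.0323
[[-0.77, 0.0, 0.0], [-0.77, 0.0, 0.0], [-0.77, 0.0, 0.0], [-0.77, 0.0, 0.0], [-0.77, 0.0, 0.0], [-0.77, 0.0, 0.0]] [[-0.0, 0.0, -0.01], [-0.0, 0.0, -0.01], [-0.0, 0.0, -0.01], [-0.0, 0.0, -0.01], [-0.0, 0.0, -0.01], [-0.0, 0.0, -0.01]]
```

>>> arm_command(delta_pos=[[-0.4,0,0],[-0.77,0,0],[-0.77,0,0],[-0.77,0,0],[-0.77,0,0],[-0.77,0,0],[-0.4,0,0],[0,0,0]], rotation=[[0,0,0],[0,0,0],[0,0,0],[0,0,0],[0,0,0],[0,0,0],[0,0,0],[0,0,0]])

```text
clock: 9.0
position: [0.5643, -0.1578, 0.2101]
tool_rot: [1.643, 1.569, -0.014]
force: [0.7, -0.0, -4.4]
grip_width: 0.0323
```

```bash
python3 -c "
from h import *
plan([.5015,.173,.2],down(20))"
```

```text
t 9.0 pos [ 0.5643 -0.1578  0.2101] y -5.0 tilt 0.09 F [ 0.7 -0.  -4.4] w 0.0323
[[0.03, -0.25, -0.9], [0.03, -0.22, -0.91], [0.03, -0.19, -0.92], [0.03, -0.15, -0.92], [0.03, -0.12, -0.93], [0.03, -0.09, -0.93], [0.03, -0.05, -0.93], [0.03, -0.02, -0.94], [0.03, 0.02, -0.94], [0.03, 0.05, -0.93]] [[-0.35, 0.0, -0.0], [-0.35, 0.0, -0.0], [-0.35, 0.0, -0.0], [-0.35, 0.0, -0.0], [-0.35, 0.0, -0.0], [-0.35, 0.0, -0.0], [-0.35, 0.0, -0.0], [-0.35, 0.0, -0.0], [-0.35, 0.0, -0.0], [-0.35, 0.0, -0.0]]
[[0.03, 0.08, -0.93], [0.03, 0.12, -0.93]] [[-0.35, 0.0, -0.0], [-0.35, 0.0, -0.0]]
```

>>> arm_command(delta_pos=[[0,-0.15,-0.5],[0.03,-0.22,-0.91],[0.03,-0.19,-0.92],[0.03,-0.15,-0.92],[0.03,-0.12,-0.93],[0.03,-0.09,-0.93],[0.03,-0.05,-0.93],[0.03,-0.02,-0.94],[0.03,0.02,-0.5],[0,0,0]], rotation=[[-0.35,0,0],[-0.35,0,0],[-0.35,0,0],[-0.35,0,0],[-0.35,0,0],[-0.35,0,0],[-0.35,0,0],[-0.35,0,0],[-0.35,0,0],[0,0,0]])

```text
clock: 10.0
position: [0.511, 0.0774, 0.1937]
tool_rot: [-1.981, 1.559, 2.999]
force: [0.3, -0.7, -3.7]
grip_width: 0.0321
```

```bash
python3 -c "
from h import *
plan([.5015,.173,.2],down(20))
c=optics.camera_params('wrist');f=optics.grab_frame('wrist')
np.save('c4.npy',c,allow_pickle=True)
cv2.imwrite('pics/w4.png',f[:,:,::-1]);print(proj(c,[.5015,.173,.057]),proj(c,[.5015,.173,.07]))
f=optics.grab_frame('top');cv2.imwrite('pics/top2.png',f[:,:,::-1])
"
```

```text
t 10.0 pos [0.511  0.0774 0.1937] y 15.4 tilt 0.67 F [ 0.3 -0.7 -3.7] w 0.0321
[[-0.05, 0.13, -0.79], [-0.05, 0.15, -0.79], [-0.05, 0.17, -0.78], [-0.05, 0.18, -0.78]] [[-0.19, -0.01, 0.03], [-0.19, -0.01, 0.03], [-0.19, -0.01, 0.03], [-0.19, -0.01, 0.03]]
(np.float64(300.06799520776354), np.float64(88.51472862706498)) (np.float64(301.0635802306597), np.float64(87.25011337415629))
```

View pics/w4.png

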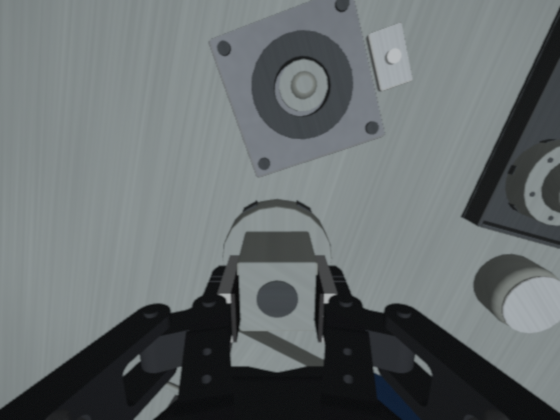

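```bash
python3 -c "
from h import *
c=np.load('c4.npy',allow_pickle=True).item()
g=cv2.cvtColor(cv2.imread('pics/w4.png'),cv2.COLOR_BGR2GRAY)
m=((g<95)*255).astype(np.uint8); m[:25]=0;m[145:]=0;m[:,:240]=0;m[:,:][:,362:]=0
cs,_=cv2.findContours(m,cv2.RETR_CCOMP,2)
for k in sorted(cs,key=cv2.contourArea)[-3:]:
  e=cv2.fitEllipse(k);print(cv2.contourArea(k),e,[cast(c,*e[0],z).round(4).tolist() for z in(.045,.057)])
print('by eye seat',cast(c,301,87,.057),'pilot tip',cast(c,304,85,.07))
d=cast(c,277.5,298,.1937-.0463+.056);print('hub top c',d,'vs tcp',monitor.observe()['position'])
"
```

```text
5.0 ((294.232666015625, 98.60385131835938), (8.172538757324219, 11.987309455871582), 125.53214263916016) [[0.4995, 0.1652, 0.045], [0.4992, 0.1646, 0.057]]
2376.5 ((300.9374694824219, 87.1398696899414), (52.01388931274414, 58.35157775878906), 26.86656951904297) [[0.5023, 0.1752, 0.045], [0.5019, 0.1741, 0.057]]
8526.0 ((301.8615417480469, 84.22103881835938), (100.22676086425781, 108.39986419677734), 9.076976776123047) [[0.5024, 0.1775, 0.045], [0.502, 0.1764, 0.057]]
by eye seat [0.50188673 0.17425998 0.057     ] pilot tip [0.50315953 0.17508096 0.07      ]
hub top c [0.5111827  0.07716532 0.2034    ] vs tcp [0.51162946 0.07502741 0.19378383]
```

>>> arm_command(delta_pos=[[0.1,0.13,-0.8],[0.3,0.15,-0.79],[0.5,0.15,-0.78],[0.5,0.15,-0.6],[0,0,0]], rotation=[[-0.19,-0.01,0.03],[-0.19,-0.01,0.03],[-0.19,-0.01,0.03],[-0.19,-0.01,0.03],[0,0,0]])

```text
clock: 10.6
position: [0.5048, 0.1607, 0.1493]
tool_rot: [0.459, 1.567, -0.778]
force: [0.3, -0.7, -4.4]
grip_width: 0.0324
```

```bash
python3 -c "
from h import *
plan([.502,.175,.125],down(20))"
```

```text
t 10.6 pos [0.5048 0.1607 0.1493] y 19.1 tilt 0.21 F [ 0.3 -0.7 -4.4] w 0.0324
[[0.81, 0.07, -0.48]] [[-0.15, 0.03, -0.02]]
```

>>> arm_command(delta_pos=[[0.4,0.04,-0.26],[0.4,0.04,-0.25],[0,0,0],[0,0,0]], rotation=[[-0.08,0.02,-0.01],[-0.07,0.02,-0.01],[0,0,0],[0,0,0]])

```text
clock: 11.0
position: [0.503, 0.1734, 0.1227]
tool_rot: [-1.413, 1.569, -2.639]
force: [-0.3, -0.5, -4.2]
grip_width: 0.0325
```

```bash
python3 -c "
from h import *
plan([.502,.175,.107],down(20),3)"
```

```text
t 11.0 pos [0.503  0.1734 0.1227] y 19.8 tilt 0.11 F [-0.3 -0.5 -4.2] w 0.0325
[[0.17, -0.0, -0.02], [0.17, -0.0, -0.02], [0.17, -0.0, -0.02]] [[-0.01, 0.0, 0.01], [-0.01, 0.0, 0.01], [-0.01, 0.0, 0.01]]
```

>>> arm_command(delta_pos=[[0.17,0,-0.02],[0.17,0,-0.02],[0.17,0,-0.02],[0,0,0]], rotation=[[0,0,0],[0,0,0],[0,0,0],[0,0,0]])

```text
clock: 11.4
position: [0.503, 0.174, 0.1067]
tool_rot: [-0.785, 1.569, -2.013]
force: [0.4, 0.5, -4.0]
grip_width: 0.0325
```

>>> arm_command(delta_pos=[[0.15,0,0],[0.15,0,0]], rotation=[[0,0,0],[0,0,0]])

```text
clock: 11.6
position: [0.5033, 0.1741, 0.0978]
tool_rot: [0.148, 1.57, -1.08]
force: [-3.2, -0.4, 4.0]
grip_width: 0.0321
```

>>> arm_command(delta_pos=[[0.15,0,0],[0.12,0,0]], rotation=[[0,0,0],[0,0,0]])

```text
clock: 11.8
position: [0.5034, 0.1741, 0.0906]
tool_rot: [0.314, 1.569, -0.914]
force: [-34.3, -15.7, 121.2]
grip_width: 0.0321
```

>>> arm_command(delta_pos=[[0.08,0,0]], rotation=[[0,0,0]])

```text
clock: 11.9
position: [0.5034, 0.1742, 0.0907]
tool_rot: [0.31, 1.566, -0.918]
force: [-31.1, -13.8, 100.8]
grip_width: 0.0325
```

Force spiked well above what I wanted, so I ease off at once.

>>> arm_command(delta_pos=[[-0.01,0,0]], rotation=[[0,0,0]])

```text
clock: 12.0
position: [0.5034, 0.1742, 0.092]
tool_rot: [0.369, 1.565, -0.859]
force: [-4.0, -1.7, 5.5]
grip_width: 0.0325
```

```bash
python3 -c "
from h import *
plan([.503,.174,.0913],down(20),1);print(monitor.observe()['moment'])"
```

```text
t 12.0 pos [0.5034 0.1742 0.092 ] y 19.6 tilt 0.31 F [-4.  -1.7  5.5] w 0.0325
[[0.02, -0.01, 0.0]] [[-0.06, 0.05, -0.02]]
[-0.19952689  1.04905448 -0.02762306]
```

>>> arm_command(delta_pos=[[0.01,0,0],[0.02,0,0]], rotation=[[0,0.05,-0.02],[0,0,0]])

```text
clock: 12.2
position: [0.5035, 0.1741, 0.0919]
tool_rot: [0.805, 1.57, -0.423]
force: [-4.4, -1.3, 6.4]
grip_width: 0.0323
```

```bash
python3 -c "
from h import *
plan([.503,.174,.0913],down(20),1);print(monitor.observe()['moment'])"
```

```text
t 12.2 pos [0.5035 0.1741 0.0919] y 19.6 tilt 0.06 F [-4.4 -1.3  6.4] w 0.0323
[[0.02, -0.02, -0.0]] [[-0.06, 0.01, -0.01]]
[-0.18637019  0.86200866 -0.00775399]
```

>>> arm_command(delta_pos=[[0.035,0,0]], rotation=[[0,0,0]])

```text
clock: 12.3
position: [0.5035, 0.1742, 0.091]
tool_rot: [0.818, 1.569, -0.41]
force: [-3.9, -2.1, 7.2]
grip_width: 0.0322
```

>>> arm_command(delta_pos=[[0.035,0,0]], rotation=[[0,0,0]])

```text
clock: 12.4
position: [0.5035, 0.1742, 0.0908]
tool_rot: [0.651, 1.569, -0.577]
force: [-13.4, -5.4, 46.3]
grip_width: 0.0321
```

>>> arm_command(delta_pos=[[0.025,0,0],[0.025,0,0]], rotation=[[0,0,0],[0,0,0]])

```text
clock: 12.6
position: [0.5034, 0.1742, 0.0908]
tool_rot: [0.559, 1.567, -0.669]
force: [-8.2, -3.6, 22.1]
grip_width: 0.0321
```

```bash
python3 -c "
from h import *
f=optics.grab_frame('scene')
cv2.imwrite('pics/s5.png',cv2.resize(f[125:345,180:420,::-1],None,fx=2.7,fy=2.7,interpolation=cv2.INTER_CUBIC))
for i in range(3):
  f=optics.grab_frame('wrist'); s=monitor.observe();print(s['clock'],s['position'],s['force'].round(1) if hasattr(s['force'],'round') else s['force'],s['moment'],s['grip_width'])
cv2.imwrite('pics/w5.png',f[:,:,::-1])
plan([.503,.174,.0913],down(20),1)"
```

```text
12.7 [0.50342655 0.17415879 0.09087616] [-8.6 -4.2 23.6] [-0.71905294  1.90311161 -0.00633389] 0.03240514188182774
12.75 [0.50346139 0.17415577 0.09088409] [-8.9 -4.3 22.5] [-0.729806    1.89773742  0.03225292] 0.032074700809235954
12.8 [0.50343206 0.17414704 0.09087022] [-7.7 -3.3 24. ] [-0.78557217  1.92792765  0.03582434] 0.03215021156559913
t 12.8 pos [0.5034 0.1741 0.0909] y 19.6 tilt 0.21 F [-7.7 -3.3 24. ] w 0.0322
[[-0.01, -0.02, -0.0]] [[-0.06, 0.03, -0.02]]
```

View pics/s5.png

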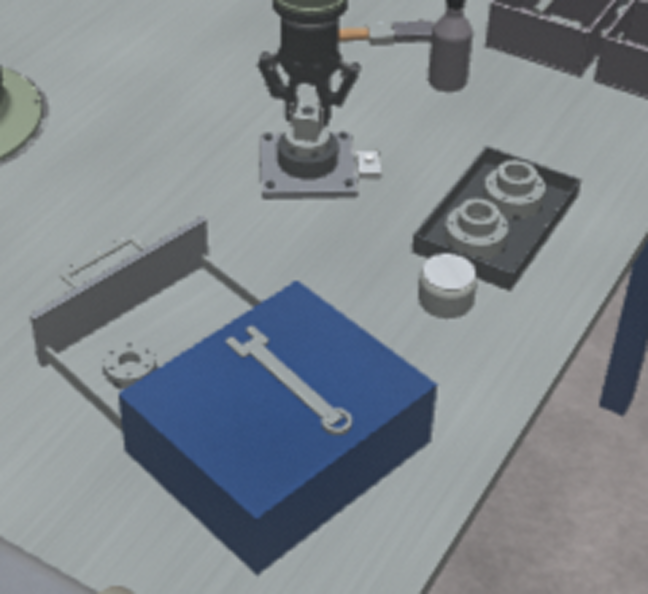

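View pics/w5.png

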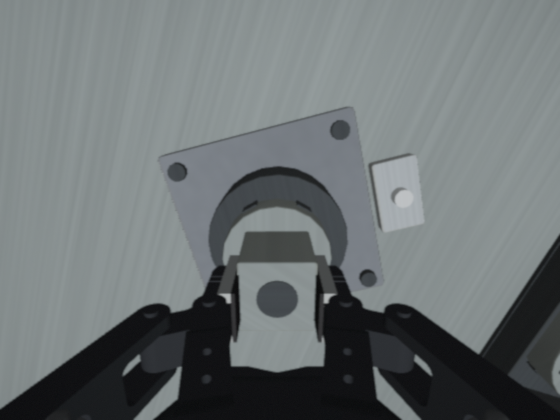

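```bash
python3 -c "
from h import *
bot.job_done();s=monitor.observe();print(s['clock'],s['position'],s['force'])"
```

```text
the job is handed in; nothing more can be done
the job is handed in; nothing more can be done
```

The job is handed in at about 12.8 s, but one force limit may have been broken. While seating the hub, my step down onto the stop ring was too big. One reading showed a force of (-34, -16, 121) N, about 127 N in all. That is over the 120 N wrist limit, and may count as a failure. I eased off at once and pressed down again gently.

- **Drawer:** I pulled it until the force rose to about 33 N at the stop. A picture taken afterwards put it about 158 mm open, give or take 2–3 mm. The spacer ring is still inside.
- **Hub:** I gripped it by two flat sides of the neck and set it neck up on the plunger. It is pressed down onto the stop ring and still gripped, with a grip setting of 100 N.
- **Final press:** The last readings were steady at about 24 N upward, with the tool at 90.9 mm. That height stayed the same at 22 N and at 46 N of push, so the flange is hard on the ring and not only on the spring. I estimate about 16 N on the ring beyond the spring.
- **Remaining offsets:** The tool was tilted 0.2°. A side force of about 9 N remained, which I took to be friction.
- **Other things on the bench:** The wrench, oil can, paste tin and couplings looked undisturbed in the last picture. The brush showed only in part and the screwdriver was out of view. I sent the arm near neither.

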